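# Stack three closed boxes square in the packing corner

### The job

Stack the three closed boxes squarely in the aluminium packing corner, biggest at the bottom: slide the wide blue case along the desk, without lifting it, home against both walls, then put the white carton on it and the small brown carton on top. Each box lies flat on its widest face, with its long sides along the right-hand (longer) wall, and is pushed home flush against both walls before the next goes on. Do not tip a box over, and leave the side cutters, green-lidded tin, yellow screwdriver and eraser where they are.

Things in the scene. Friction and masses are not known exactly. Their poses are not given: they have to be found in the camera images.
- corner: Aluminium packing corner fixed to the desk: two upright walls, 12 mm thick, 100 mm high, at a right angle. Origin: inner corner of both inner faces, at desk height; z up. Far wall: inner face x = 0, from y = 0 to 110 mm. Right-hand, longer wall: inner face y = 0, from x = -138 mm to 0. Open space at -x (robot side), +y (left). Feet 10 mm high lie outside only. Yaw -0.20 to 0.15.
- blue_case: Closed flat blue case, black seam and latches, blank label on top; 130 (x) by 100 (y) by 40 mm high, about 0.45 kg, loose, too wide to grasp; slides under 2 to 5 N. Origin: centre of underside, z up. Starts in the open space before the corner, within 0.3 rad of its yaw, +x end to the far wall. Seated, its origin is at x = -65, y = 50 mm in the corner's frame.
- white_carton: Closed white carton, 100 (x) by 60 (y) by 42 mm high, about 0.12 kg, loose on the desk at the left, lying flat. Origin: centre of underside, z up. Grasp across the 60 mm. Seated on the case, its origin is at x = -50, y = 30, z = 40 mm in the corner's frame (either end may face the wall).
- brown_carton: Small closed brown carton, pale tape strip along its long middle; 76 (x) by 50 (y) by 34 mm high, about 0.10 kg, loose on the desk at the left, lying flat. Origin: centre of underside, z up. Grasp across the 50 mm. Seated on the white carton, its origin is at x = -38, y = 25, z = 82 mm in the corner's frame (either end may face the wall).
- side_cutters: Bystander: red-handled side cutters lying on the desk, 118 by 38 by 11 mm; origin at the centre of the underside. Leave alone.
- flux_tin: Bystander: round tin with a green lid, 50 mm across, 23 mm high; origin at the centre of the underside. Leave alone.
- driver_yellow: Bystander: screwdriver with a yellow handle, 155 by 14 by 14 mm, lying; origin at the centre of the underside. Leave alone.
- eraser_block: Bystander: eraser in a blue sleeve, 21 by 46 by 12 mm; origin at the centre of the underside. Leave alone.
Not all that is in view belongs to the job. What is shaped like the brown_carton but pink is not meant.

How it is judged:
By the outcome, as a careful person would: the job done as asked, in the order asked, and still so for the second after the job is handed in, with the robot touching nothing.
It also fails if it takes over 72 s, if anything falls off the work surface, if the arm or the gripper's body presses on something with over 40 N, if the wrist force passes 120 N, or if a joint passes its speed limit or range.

### The arm

A 6-joint arm with a two-finger parallel gripper is mounted at the origin on a cart in front of the work surface, level with it; the furniture and walls round the work are solid. World frame = base frame: x ahead of the robot, y to its left, z up, the work surface at z = 0. Lengths are in m, angles in rad, forces in N, time in s.
With the tool pointing down it reaches from about 0.25 to 0.85 m from the base axis. Payload 12.5 kg.
Tool frame: the origin (TCP) lies at the very end of the fingers, on their centre line; the grasp point (between the pads) lies 19 mm behind it; z points along the fingers, y is the line along which they close (so a half turn about z gives the same grasp; the last joint's range is limited). The gripper opens to 93 mm and grips with 3 to 60 N. Pads are 15 mm wide; open, the fingers measure 128 mm over their backs; the gripper's body (75 mm by 188 mm) begins 65 mm behind the grasp point.
Start: joints at [1.175, 0.351, 1.652, -0, 1.139, -0.085], TCP at [0.168, 0.524, 0.219] pointing down, gripper open.
Joint ranges: [-2.75, 2.75], [-0.79, 2.1], [0.01, 2.65], [-1.57, 4.71], [0.07, 3.14], [-2.87, 2.87]. Speed limits (rad/s): [2.22, 2.22, 2.79, 3.14, 3.14, 3.14].

### API

Orientations are given as a rotation vector (axis times angle).
In Python, from bench import get_state, grab_frame, finish_job gives the robot as it stands.
- The arm moves only by the tool step_arm, never from a script. Its argument "moves" is a list that holds one entry, the list of rows, each a list of 4 numbers: the shift along the tool's x, y, z in mm, then the turn about the tool's z in degrees. A call has 1 to 5 rows; each row shifts and turns the commanded pose from where the row before left it, along the tool's axes as they then stand; what a row does not reach is not made up. A row lasts 1/8 s, in which the tool goes at most 62.5 mm and 10.7 degrees, less where a joint would pass 70% of its speed; a pose out of reach is approached as far as the arm can. A call with a gripper value outside its range is refused whole. "claw" is the opening, from -1 (shut) to 1 (fully open), set as the call begins (left out, the last holds). The fingers move at their own pace and stop on an object; "squeeze" is the grip in N (left out, the last holds). Time passes only in rows, so rows that do not move let the fingers close. It gives the time, the measured TCP pose, the force, the opening and the grip force at its end, in the units of the state.
- get_state(): the state, without advancing time (a new reading comes with each control period).
- grab_frame(name): name is "scene" or "top" or "wrist"; returns a dict with "img" (400x640x3 uint8, red, green, blue), "fx", "fy", "cx", "cy" (pixels), "origin" and "orientation" of the camera in the world. Camera axes: x right, y down, z forward; pixel columns grow to the right and rows downward; lengths in m; the calibration is good to about 2 mm. A picture is of the moment at which its call begins. There is no depth.
- finish_job(): hands the job in; it is judged then, once.
The state is a dict: "time_s": time; "joints": joint angles; "dq": joint speeds; "effort": joint torques, N m; "ee_pos": TCP position; "ee_rot": TCP orientation; "force": force on the tool from outside, world axes, zero at the start; "ft_torque": the same for the moment, N m; "gripper_width": finger opening in m; "gripper_force": force on a finger pad.
Only numpy, scipy, OpenCV 4.12 (cv2) and the standard library are available. Lean on these libraries where they do the work, as an engineer would, in place of code of your own. Each camera call takes 0.05 s, during which the arm holds its last target. There are 200 camera calls.

## Working session

There is one attempt and no reset: what is moved stays moved. The work goes in short steps, Python scripts to look and compute and a tool call to move; the robot and the scene stay as the last step left them, time stands still between calls to the robot, and variables do not carry over. Pictures are saved under pics/ and viewed, at most 10 in all, crops included, and the job is handed in when it is done.

Besides the shell and the picture viewer there is one more tool, called after "Call:" in YAML: its name, and indented under it one key for each argument. step_arm: Moves the arm, as the interface text tells. Its arguments: {"type":"object","properties":{"moves":{"type":"array"},"claw":{"type":"number"},"squeeze":{"type":"number"}},"required":["moves"]}

```bash
mkdir -p pics
cat > h.py <<'E'
import numpy as np, cv2, json
from scipy.spatial.transform import Rotation as R
from bench import get_state, grab_frame, finish_job
def cam(n, save=None):
    f=grab_frame(n)
    if save: cv2.imwrite('pics/'+save+'.png', f['img'][:,:,::-1])
    o=np.array(f['orientation']); 
    f['R']=R.from_rotvec(o).as_matrix() if o.size==3 else (o if o.size==9 else R.from_quat(o).as_matrix())
    np.save('pics/'+(save or n)+'.npy', {k:f[k] for k in f if k!='img'}, allow_pickle=True)
    return f
def px2w(f,u,v,z=0.):
    d=f['R']@np.array([(u-f['cx'])/f['fx'],(v-f['cy'])/f['fy'],1]); o=np.array(f['origin'])
    return o+d*(z-o[2])/d[2]
def load(n): return np.load('pics/'+n+'.npy',allow_pickle=True).item()
E
python3 - <<'E'
from h import *
for n in ('top','scene'):
    f=cam(n,n+'0'); print(n,f['origin'],f['orientation'],f['fx'],f['cx'],f['cy'])
s=get_state(); print(s)
E
```

```text
top [0.34800381 0.09787047 1.03830487] [-2.1206374   2.17463011 -0.17074342] 424.7962190136827 316.7595685665112 197.22536902422885
scene [-0.19219618 -0.62874041  0.63804637] [-1.97458388  0.79344814 -0.48334825] 488.2524900515381 322.0058419193742 206.67121109379244
{'time_s': 0.1, 'joints': array([ 1.17540756e+00,  3.51166246e-01,  1.65231172e+00, -1.44622338e-05,
        1.13912114e+00, -8.45988855e-02]), 'dq': array([-0.0009744 , -0.00188343, -0.00020919, -0.0012428 ,  0.00062003,
       -0.00107462]), 'effort': array([-2.69192822e-05, -4.98031962e+01, -2.85701305e+01,  6.99715270e-02,
        2.39132083e-02, -7.84180520e-05]), 'ee_pos': array([0.16806122, 0.52338631, 0.21818248]), 'ee_rot': array([-4.86180709e-01, -3.10351533e+00,  1.54040514e-03]), 'force': array([-0.39204094,  0.00070978, -0.15556934]), 'ft_torque': array([-0.01591182, -0.01936319,  0.01045875]), 'gripper_force': 0.0, 'gripper_width': 0.09312117189506826}
```

View pics/top0.png

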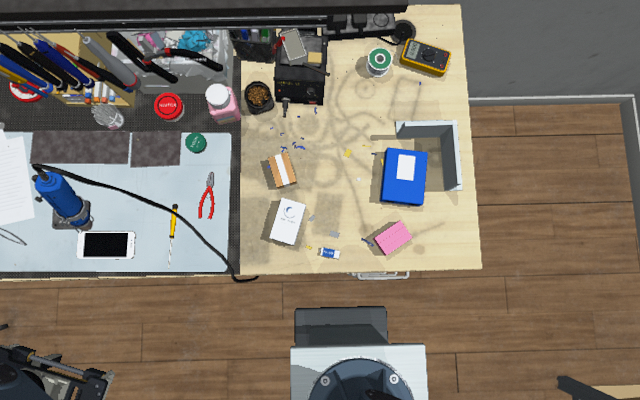

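View pics/scene0.png

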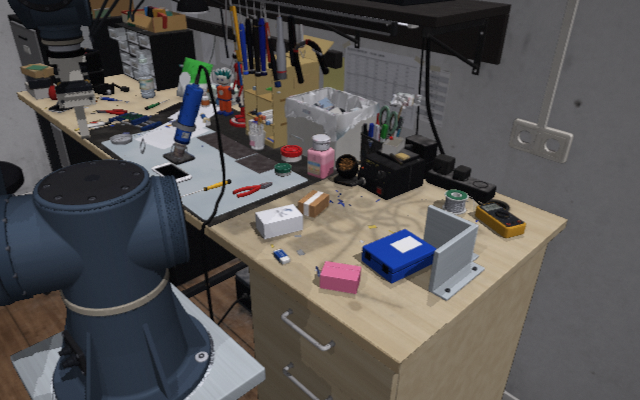

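The top view shows the corner (inner corner near 453,128), the blue case (405,177), the white carton (287,222) and the brown carton with tape (281,170). The pink block at (392,238) is a decoy, because the brown one has the pale tape strip. The tin lid is at (195,142), the cutters at (207,195), the screwdriver at (173,230) and the eraser at (328,253). I'll confirm this in one enlarged crop.

Run:
```python
import cv2
i=cv2.imread('pics/top0.png')[112:272,255:475]
i=cv2.resize(i,None,fx=3.6,fy=3.6,interpolation=cv2.INTER_CUBIC)
cv2.imwrite('pics/c1.png',i);print(i.shape)
```

```text
(576, 792, 3)
```

View pics/c1.png

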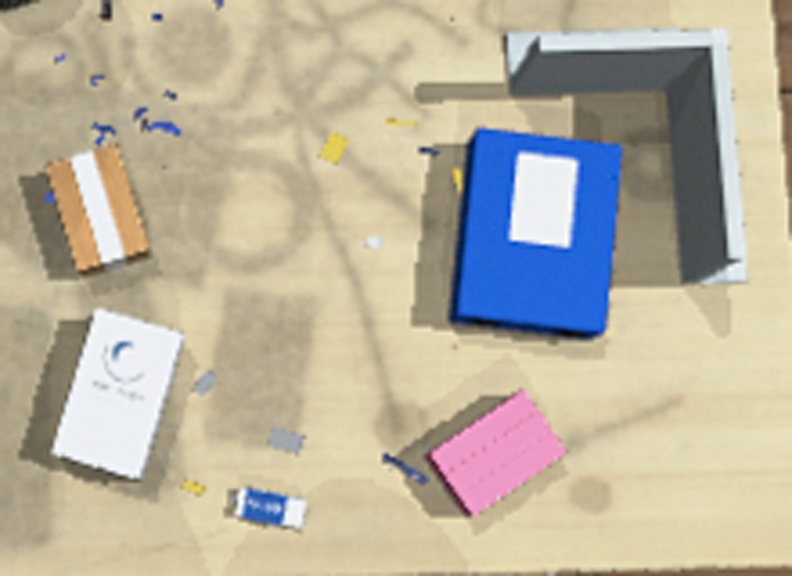

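The crop confirms the boxes: the brown carton with white tape at crop (98,208), and the pink block without tape at (497,452). Next I fit the models to the clicked corners and overlay them.

```bash
cat >> h.py <<'E'
from scipy.optimize import least_squares
def w2px(f,P):
    c=(np.atleast_2d(P)-np.array(f['origin']))@f['R']
    return np.c_[f['fx']*c[:,0]/c[:,2]+f['cx'], f['fy']*c[:,1]/c[:,2]+f['cy']]
def place(p,M):
    c,s=np.cos(p[2]),np.sin(p[2]); M=np.atleast_2d(M)
    return np.c_[p[0]+c*M[:,0]-s*M[:,1], p[1]+s*M[:,0]+c*M[:,1], M[:,2]]
def fit(f,M,px,x0):
    px=np.array(px,float); r=least_squares(lambda p:(w2px(f,place(p,M))-px).ravel(),x0,loss='soft_l1')
    return r.x, np.abs(w2px(f,place(r.x,M))-px).max(1)
def top(l,w,h,b=0): 
    return np.array([[l/2,w/2,h],[l/2,-w/2,h],[-l/2,-w/2,h],[-l/2,w/2,h]])
E
cat > fit0.py <<'E'
from h import *
f=load('top0'); print('R',f['R'].round(3).tolist())
un=lambda L:[((a+.5)/3.6-.5+255,(b+.5)/3.6-.5+112) for a,b in L]
C=np.array([[0,.11,0],[0,0,0],[-.138,0,0],[0,0,.1]])
obs={'corner':(C,[(513,94),(668,91),(684,283),(711,50)],[.6,-.2,0]),
'blue':(top(.13,.1,.04),[(478,128),(622,146),(606,325),(453,315)],[.5,-.1,0]),
'white':(top(.1,.06,.042),[(97,309),(184,333),(140,478),(52,454)],[.4,.1,0]),
'brown':(top(.076,.05,.034),[(47,165),(118,146),(150,253),(80,270)],[.5,.1,0]),
'pink':(top(.05,.076,.034),[(429,456),(523,390),(567,449),(473,515)],[.3,-.1,0])}
img=cv2.imread('pics/top0.png');img=cv2.resize(img[112:272,255:475],None,fx=3.6,fy=3.6,interpolation=cv2.INTER_CUBIC)
def draw(P):
    q=((w2px(f,P)-[255,112]+.5)*3.6-.5)*8
    cv2.polylines(img,[q.astype(np.int32)],True,(0,255,0),1,cv2.LINE_AA,3)
for n,(M,px,x0) in obs.items():
    if n=='pink': M=M[[0,1,2,3]]
    x,e=fit(f,M,un(px),x0); print(n,x.round(4),e.round(2))
    if n=='corner':
        for z in (0,.1): draw(place(x,[[0,.11,z],[0,0,z],[-.138,0,z],[0,0,z]]))
    else:
        draw(place(x,M)); draw(place(x,M*[1,1,0]))
cv2.imwrite('pics/ov0.png',img)
E
python3 fit0.py
```

```text
R [[-0.026, -0.989, 0.149], [-1.0, 0.024, -0.011], [0.007, -0.149, -0.989]]
corner [ 0.6511 -0.2298  0.0069] [0.46 0.07 0.43 1.2 ]
blue [ 0.5465 -0.1251 -0.1549] [0.74 0.44 2.63 0.5 ]
white [ 0.4438  0.1571 -0.3078] [0.39 0.05 0.49 0.04]
brown [0.569  0.1688 0.2643] [0.16 0.26 0.49 0.62]
pink [ 0.3993 -0.0907  0.5824] [0.53 0.52 0.42 0.63]
```

View pics/ov0.png

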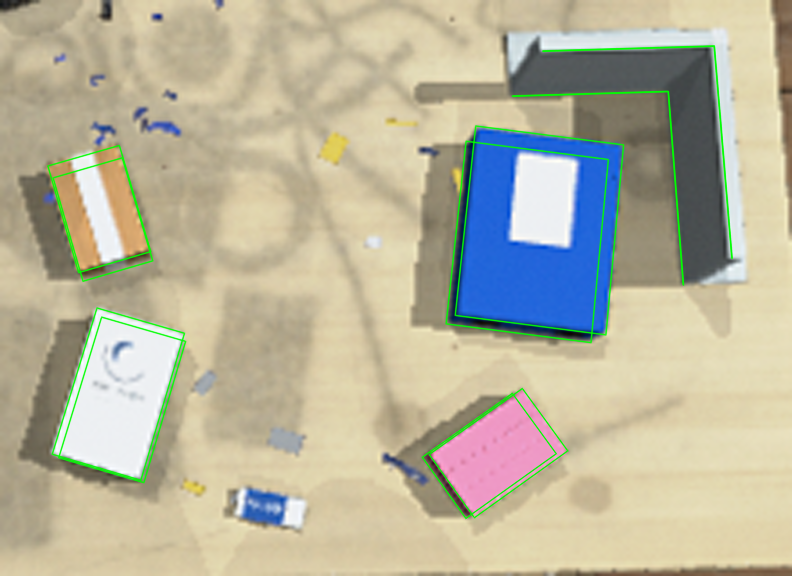

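The overlay matches well (corner floor points at crop (513,94), (668,92) and (683,283)). So the corner is at about (0.651,-0.230) with yaw ≈0.007, and the case needs about +40 mm in x and -55 mm in y. I'll start by pushing in -y, with the open fingers aligned to the long side.

Call:
step_arm:
  moves:
    - [[0,0,0,10],[0,0,0,10],[0,0,0,10],[0,0,0,10],[0,0,0,10]]
  claw: 1

```text
time_s: 0.72
ee_pos: [0.1681, 0.5235, 0.2183]
ee_rot: [1.76, 2.602, -0.001]
force: [0.2, 0.6, 0.4]
gripper_width: 0.0928
gripper_force: 0.0
```

Call:
step_arm:
  moves:
    - [[0,0,0,10],[0,0,0,10],[0,0,0,1.8],[-37,25,0,0],[-37,25,0,0]]

```text
time_s: 1.35
ee_pos: [0.219, 0.449, 0.2184]
ee_rot: [2.209, 2.234, -0.001]
force: [1.0, -0.0, -0.3]
gripper_width: 0.0932
gripper_force: 0.0
```

Call:
step_arm:
  moves:
    - [[-37,25,0,0],[-37,25,0,0],[-37,25,0,0],[-37,25,0,0],[-37,25,0,0]]

```text
time_s: 1.98
ee_pos: [0.3455, 0.2646, 0.2186]
ee_rot: [2.21, 2.233, 0.0]
force: [0.9, 0.5, -0.1]
gripper_width: 0.0928
gripper_force: 0.0
```

Call:
step_arm:
  moves:
    - [[-37,25,0,0],[-37,25,0,0],[-37,25,0,0],[-37,25,0,0],[-37,25,0,0]]

```text
time_s: 2.6
ee_pos: [0.4718, 0.0803, 0.2186]
ee_rot: [-2.21, -2.233, -0.0]
force: [-0.1, 0.5, -0.3]
gripper_width: 0.0934
gripper_force: 0.0
```

Call:
step_arm:
  moves:
    - [[-38,24,0,0],[-38,24,0,0],[-38,24,30,0],[0,0,60,0],[0,0,60,0]]

```text
time_s: 3.22
ee_pos: [0.5441, -0.0324, 0.067]
ee_rot: [2.211, 2.231, 0.001]
force: [0.4, 0.0, -0.1]
gripper_width: 0.093
gripper_force: 0.0
```

Call:
step_arm:
  moves:
    - [[0,0,30,0],[0,0,13,0],[0,0,0,0]]

```text
time_s: 3.6
ee_pos: [0.544, -0.0318, 0.0257]
ee_rot: [-2.212, -2.23, 0.0]
force: [-0.5, -0.4, 1.0]
gripper_width: 0.093
gripper_force: 0.0
```

Run:
```python
from h import *
cam('top','top1'); print(get_state()['force'],get_state()['ee_pos'])
i=cv2.imread('pics/top1.png')[80:272,355:485]
cv2.imwrite('pics/c2.png',cv2.resize(i,None,fx=3,fy=3,interpolation=cv2.INTER_CUBIC))
```

```text
[-0.35370859 -0.46858583  0.53728362] [ 0.544542   -0.03184137  0.02647802]
```

View pics/c2.png

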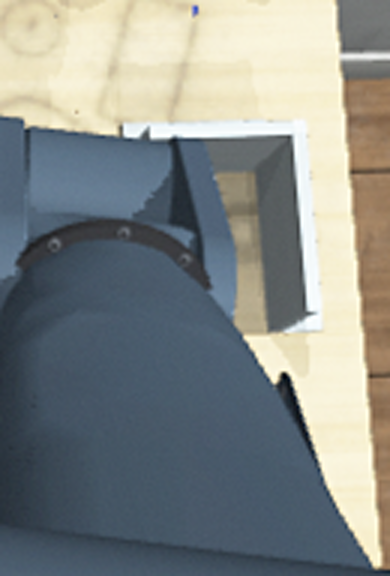

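The arm hides the case in this view (only the corner shows, at crop (300,130)), so I'll push on force feedback.

Call:
step_arm:
  moves:
    - [[-6,0,0,0],[-6,0,0,0],[-6,0,0,0],[-6,0,0,0],[-6,0,0,0]]

```text
time_s: 4.28
ee_pos: [0.5439, -0.062, 0.0256]
ee_rot: [-2.214, -2.228, 0.0]
force: [-0.7, 2.2, 0.7]
gripper_width: 0.0928
gripper_force: 1.3
```

Call:
step_arm:
  moves:
    - [[-7,0,0,0],[-7,0,0,0],[-7,0,0,0],[-7,0,0,0],[-7,0,0,0]]

```text
time_s: 4.9
ee_pos: [0.5445, -0.0973, 0.0256]
ee_rot: [2.213, 2.229, 0.0]
force: [0.4, 2.5, -0.7]
gripper_width: 0.0928
gripper_force: 1.0
```

Call:
step_arm:
  moves:
    - [[-4,0,0,0],[-4,0,0,0],[-3,0,0,0],[-2,0,0,0],[-1,0,0,0]]

```text
time_s: 5.52
ee_pos: [0.5445, -0.1108, 0.0256]
ee_rot: [-2.214, -2.229, 0.0]
force: [0.4, 1.8, -1.8]
gripper_width: 0.093
gripper_force: 1.0
```

Call:
step_arm:
  moves:
    - [[-3,0,0,0],[-2,0,0,0],[-2,0,0,0],[-1,0,0,0],[-1,0,0,0]]

```text
time_s: 6.15
ee_pos: [0.5445, -0.1197, 0.0256]
ee_rot: [-2.214, -2.229, -0.0]
force: [-0.4, 7.9, 0.5]
gripper_width: 0.093
gripper_force: 4.0
```

Call:
step_arm:
  moves:
    - [[-1,0,0,0],[-1,0,0,0],[0,0,0,0]]

```text
time_s: 6.52
ee_pos: [0.5444, -0.1198, 0.0257]
ee_rot: [-2.212, -2.228, -0.002]
force: [-0.1, 17.0, 3.1]
gripper_width: 0.0927
gripper_force: 8.7
```

The case is home against the right-hand wall (17 N, TCP y stopped). Next I go round to its near end.

Call:
step_arm:
  moves:
    - [[10,0,0,0],[10,0,0,0],[0,0,-50,0],[0,0,-50,0],[0,0,0,0]]
  claw: -0.14

```text
time_s: 7.15
ee_pos: [0.5464, -0.1022, 0.1292]
ee_rot: [2.209, 2.225, 0.005]
force: [1.2, 1.3, -0.9]
gripper_width: 0.0473
gripper_force: 0.0
```

Call:
step_arm:
  moves:
    - [[-40,-45,0,0],[-40,-45,0,0],[0,0,0,-10],[0,0,0,-10],[0,0,0,-10]]

```text
time_s: 7.78
ee_pos: [0.4545, -0.1823, 0.1247]
ee_rot: [-1.554, -2.729, 0.0]
force: [0.3, -0.2, 0.4]
gripper_width: 0.0404
gripper_force: 0.0
```

Call:
step_arm:
  moves:
    - [[0,0,0,-10],[0,0,0,-10],[0,0,0,-10],[0,0,0,-10],[0,0,0,-10]]

```text
time_s: 8.4
ee_pos: [0.4546, -0.1821, 0.1246]
ee_rot: [-0.254, -3.13, -0.0]
force: [0.4, -1.0, 0.2]
gripper_width: 0.0399
gripper_force: 0.0
```

Call:
step_arm:
  moves:
    - [[0,0,0,-10],[0,0,0,0]]

```text
time_s: 8.65
ee_pos: [0.4547, -0.1822, 0.1248]
ee_rot: [0.009, -3.141, -0.001]
force: [0.1, -0.1, 0.0]
gripper_width: 0.0401
gripper_force: 0.0
```

Call:
step_arm:
  moves:
    - [[0,0,50,0],[0,0,40,0],[0,0,10,0],[-5,0,0,0],[-5,0,0,0]]

```text
time_s: 9.28
ee_pos: [0.4663, -0.1827, 0.027]
ee_rot: [-0.009, 3.14, -0.002]
force: [0.2, -0.4, 0.7]
gripper_width: 0.0399
gripper_force: 0.0
```

Call:
step_arm:
  moves:
    - [[-6,0,0,0],[-6,0,0,0],[-6,0,0,0],[-6,0,0,0],[-5,0,0,0]]

```text
time_s: 9.9
ee_pos: [0.494, -0.182, 0.0256]
ee_rot: [0.011, -3.141, -0.0]
force: [-4.5, 0.6, 1.9]
gripper_width: 0.04
gripper_force: 2.0
```

Call:
step_arm:
  moves:
    - [[-4,0,0,0],[-3,0,0,0],[-3,0,0,0],[-2,0,0,0],[-1,0,0,0]]

```text
time_s: 10.52
ee_pos: [0.507, -0.182, 0.0256]
ee_rot: [0.011, -3.141, -0.0]
force: [-3.1, 0.5, 1.5]
gripper_width: 0.0403
gripper_force: 1.7
```

Call:
step_arm:
  moves:
    - [[-2,0,0,0],[-2,0,0,0],[-1,0,0,0],[-1,0,0,0],[-1,0,0,0]]

```text
time_s: 11.15
ee_pos: [0.5126, -0.1819, 0.0256]
ee_rot: [0.011, -3.138, -0.001]
force: [-15.0, -2.6, 9.9]
gripper_width: 0.0403
gripper_force: 7.2
```

The case is home in x as well (15 N at the far wall). I'll retreat toward the white carton and check the result from the cameras.

Call:
step_arm:
  moves:
    - [[10,0,0,0],[10,0,0,0],[0,0,-60,0],[0,0,-60,0],[8,50,0,0]]

```text
time_s: 11.78
ee_pos: [0.4882, -0.1342, 0.1499]
ee_rot: [-0.006, 3.132, -0.006]
force: [0.2, 1.3, -0.5]
gripper_width: 0.0394
gripper_force: 0.0
```

Call:
step_arm:
  moves:
    - [[8,58,0,0],[8,58,0,0],[8,58,0,0],[8,58,0,0],[8,57,0,9]]
  claw: 1

```text
time_s: 12.4
ee_pos: [0.4435, 0.157, 0.1459]
ee_rot: [0.235, 3.131, 0.001]
force: [0.4, -0.1, 0.1]
gripper_width: 0.0853
gripper_force: 0.0
```

Call:
step_arm:
  moves:
    - [[0,0,0,9],[0,0,0,0]]

```text
time_s: 12.65
ee_pos: [0.4438, 0.1556, 0.1457]
ee_rot: [0.472, 3.105, 0.0]
force: [-0.1, -0.2, 0.8]
gripper_width: 0.0925
gripper_force: 0.0
```

Run:
```python
from h import *
cam('top','top2'); cam('scene','scene2');cam('wrist','wrist2'); s=get_state();print(s['ee_pos'],s['ee_rot'],s['force'])
a=cv2.resize(cv2.imread('pics/top2.png')[110:220,360:480],None,fx=4,fy=4,interpolation=cv2.INTER_CUBIC)
b=cv2.imread('pics/wrist2.png')[:, :]
b=cv2.resize(b,(320,200))
a2=cv2.resize(cv2.imread('pics/scene2.png')[195:305,340:495],None,fx=2,fy=2)
out=np.zeros((440,800,3),np.uint8); out[:440,:480]=a; out[:200,480:800]=b; out[210:430,480:790]=a2
cv2.imwrite('pics/c3.png',out)
```

```text
[0.44404222 0.15467617 0.14566677] [4.72280632e-01 3.10564560e+00 1.92778574e-04] [ 0.11221389 -0.03919872  1.08136048]
```

View pics/c3.png

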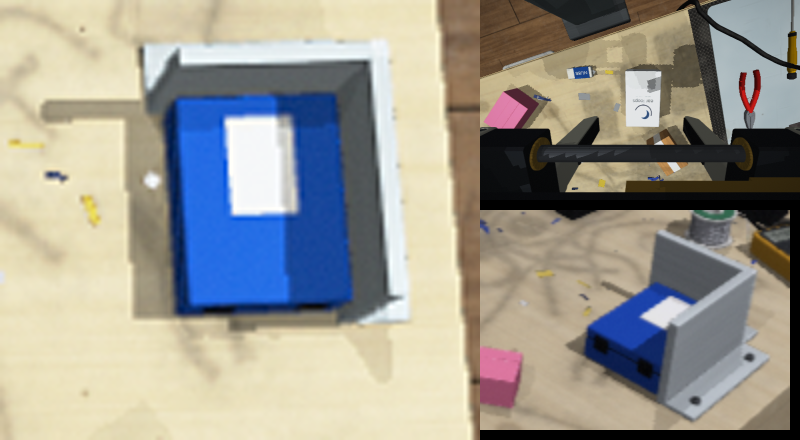

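The case sits flush in both directions (case top corners at crop (336,93) and (352,300), no wedge gap against either wall). The wrist inset shows the white carton centred between the fingers. Now I grasp it.

Call:
step_arm:
  moves:
    - [[1,2,50,0],[0,0,50,0],[0,0,25,0],[0,0,8,0],[0,0,0,0]]

```text
time_s: 13.42
ee_pos: [0.4439, 0.1572, 0.0129]
ee_rot: [0.475, 3.105, 0.0]
force: [-0.7, -0.4, 0.3]
gripper_width: 0.0933
gripper_force: 0.0
```

Call:
step_arm:
  moves:
    - [[0,0,0,0],[0,0,0,0],[0,0,0,0],[0,0,0,0]]
  claw: -0.3
  squeeze: 15

```text
time_s: 13.92
ee_pos: [0.4438, 0.1575, 0.0129]
ee_rot: [0.475, 3.105, 0.0]
force: [-0.5, -1.1, 4.3]
gripper_width: 0.0601
gripper_force: 15.0
```

Run:
```python
from h import *
f=load('top2')
px=[((a+.5)/4-.5+360,(b+.5)/4-.5+110) for a,b in [(177,98),(336,93),(353,299),(180,302)]]
x,e=fit(f,top(.13,.1,.04),px,[.58,-.18,0]);print(x.round(4),e.round(2))
print(place([.650,-.2285,.005],[[-.065,.05,0]]))
```

```text
[ 0.5857 -0.1768 -0.0105] [1.06 0.43 0.67 0.97]
[[ 0.58475081 -0.17882562  0.        ]]
```

Call:
step_arm:
  moves:
    - [[0,0,-30,0],[0,0,-55,0],[0,0,-55,0],[0,0,0,-9],[0,0,0,-8.6]]

```text
time_s: 14.55
ee_pos: [0.4437, 0.1575, 0.1533]
ee_rot: [-0.013, 3.14, 0.0]
force: [-0.0, 0.1, -1.5]
gripper_width: 0.0597
gripper_force: 15.0
```

Call:
step_arm:
  moves:
    - [[-21,-46,0,0],[-21,-46,0,0],[-21,-46,0,0],[-21,-46,0,0],[-21,-46,0,0]]

```text
time_s: 15.18
ee_pos: [0.5497, -0.0737, 0.1526]
ee_rot: [0.005, -3.141, -0.0]
force: [-0.1, 1.7, -0.5]
gripper_width: 0.0601
gripper_force: 15.0
```

Call:
step_arm:
  moves:
    - [[-21,-46,0,0],[-20,-46,0,0],[0,0,0,0],[0,0,0,0]]

```text
time_s: 15.68
ee_pos: [0.5901, -0.1636, 0.1522]
ee_rot: [0.005, -3.141, -0.001]
force: [-1.1, -0.5, -1.0]
gripper_width: 0.06
gripper_force: 15.0
```

Call:
step_arm:
  moves:
    - [[0,0,45,0],[0,0,35,0],[0,0,12,0],[0,0,5,0],[0,0,1,0]]

```text
time_s: 16.3
ee_pos: [0.5912, -0.164, 0.0556]
ee_rot: [-0.006, 3.14, -0.001]
force: [0.1, 0.1, -0.4]
gripper_width: 0.0601
gripper_force: 15.0
```

Call:
step_arm:
  moves:
    - [[0,0,1,0],[0,0,0,0]]

```text
time_s: 16.55
ee_pos: [0.5909, -0.1641, 0.0542]
ee_rot: [-0.005, 3.141, -0.0]
force: [0.8, 0.4, -0.8]
gripper_width: 0.0601
gripper_force: 15.0
```

Call:
step_arm:
  moves:
    - [[0,0,1,0],[0,0,0.5,0],[0,0,0,0]]

```text
time_s: 16.92
ee_pos: [0.5908, -0.1641, 0.0529]
ee_rot: [-0.005, 3.141, -0.0]
force: [-2.0, 1.4, 5.4]
gripper_width: 0.0599
gripper_force: 15.0
```

Call:
step_arm:
  moves:
    - [[0,0,0,0],[0,0,0,0],[0,0,0,0]]
  claw: 0.55

```text
time_s: 17.3
ee_pos: [0.5907, -0.164, 0.052]
ee_rot: [0.005, -3.142, -0.0]
force: [0.0, -0.4, 0.6]
gripper_width: 0.0719
gripper_force: 0.0
```

Call:
step_arm:
  moves:
    - [[0,0,-25,0],[0,0,-55,0],[0,30,0,0],[0,30,0,10],[0,0,0,10]]

```text
time_s: 17.92
ee_pos: [0.5904, -0.1023, 0.1322]
ee_rot: [-0.546, -3.094, -0.0]
force: [0.2, -0.5, 0.7]
gripper_width: 0.0723
gripper_force: 0.0
```

Call:
step_arm:
  moves:
    - [[0,0,0,10],[0,0,0,10],[0,0,0,10],[0,0,0,10],[0,0,0,10]]
  claw: 0.075

```text
time_s: 18.55
ee_pos: [0.5904, -0.104, 0.132]
ee_rot: [-1.805, -2.571, 0.0]
force: [-0.2, -0.2, -0.3]
gripper_width: 0.0498
gripper_force: 0.0
```

Call:
step_arm:
  moves:
    - [[0,0,0,10],[0,0,0,10],[0,0,45,0],[0,0,24,0],[0,0,5,0]]

```text
time_s: 19.18
ee_pos: [0.5896, -0.1038, 0.0567]
ee_rot: [-2.216, -2.223, 0.002]
force: [-0.0, 0.1, 0.3]
gripper_width: 0.0502
gripper_force: 0.0
```

Call:
step_arm:
  moves:
    - [[-7,0,0,0],[-7,0,0,0],[-6,0,0,0],[-6,0,0,0],[-6,0,0,0]]

```text
time_s: 19.8
ee_pos: [0.5906, -0.1365, 0.0584]
ee_rot: [2.218, 2.225, 0.0]
force: [0.7, 0.4, 0.3]
gripper_width: 0.05
gripper_force: 0.3
```

Call:
step_arm:
  moves:
    - [[-6,0,0,0],[-5,0,0,0],[-4,0,0,0],[-3,0,0,0],[-2,0,0,0]]

```text
time_s: 20.42
ee_pos: [0.5906, -0.1562, 0.0581]
ee_rot: [-2.218, -2.225, -0.0]
force: [-0.2, 0.6, 0.1]
gripper_width: 0.05
gripper_force: 0.3
```

Call:
step_arm:
  moves:
    - [[-1.5,0,0,0],[-1.5,0,0,0],[-1,0,0,0],[0,0,0,0]]

```text
time_s: 20.92
ee_pos: [0.5905, -0.1592, 0.0581]
ee_rot: [-2.216, -2.225, -0.001]
force: [-0.6, 5.6, 1.6]
gripper_width: 0.0499
gripper_force: 3.1
```

Call:
step_arm:
  moves:
    - [[-1,0,0,0],[-0.5,0,0,0],[0,0,0,0]]

```text
time_s: 21.3
ee_pos: [0.5904, -0.1593, 0.0582]
ee_rot: [-2.214, -2.224, -0.002]
force: [-2.0, 15.1, 5.0]
gripper_width: 0.0501
gripper_force: 7.4
```

Call:
step_arm:
  moves:
    - [[10,0,0,0],[12,0,0,0],[0,0,-40,0],[0,0,-40,0],[-29,-38,0,0]]
  claw: -0.8

```text
time_s: 21.92
ee_pos: [0.5551, -0.1682, 0.1411]
ee_rot: [2.21, 2.224, 0.004]
force: [-0.1, -1.1, -1.3]
gripper_width: 0.0104
gripper_force: 0.0
```

Call:
step_arm:
  moves:
    - [[-29,-38,0,0],[0,0,0,-10],[0,0,0,-10],[0,0,0,-10],[0,0,0,-10]]

```text
time_s: 22.55
ee_pos: [0.5148, -0.1975, 0.1381]
ee_rot: [1.315, 2.853, -0.0]
force: [-0.0, 0.2, -1.0]
gripper_width: 0.0093
gripper_force: 0.0
```

Call:
step_arm:
  moves:
    - [[0,0,0,-10],[0,0,0,-10],[0,0,0,-10],[0,0,0,-10],[0,0,0,-10]]

```text
time_s: 23.18
ee_pos: [0.5148, -0.1974, 0.1381]
ee_rot: [-0.014, 3.141, -0.0]
force: [-0.6, -0.1, 0.0]
gripper_width: 0.009
gripper_force: 0.0
```

Call:
step_arm:
  moves:
    - [[0,0,0,0]]

```text
time_s: 23.3
ee_pos: [0.5148, -0.1975, 0.1382]
ee_rot: [-0.004, 3.142, -0.0]
force: [-0.4, 0.0, 0.3]
gripper_width: 0.0089
gripper_force: 0.0
```

Call:
step_arm:
  moves:
    - [[0,2,40,0],[0,0,35,0],[0,0,5,0],[0,0,0,0],[-5,0,0,0]]

```text
time_s: 23.92
ee_pos: [0.5206, -0.1961, 0.0596]
ee_rot: [-0.004, 3.14, -0.001]
force: [0.1, -0.4, 0.2]
gripper_width: 0.0095
gripper_force: 0.0
```

Call:
step_arm:
  moves:
    - [[-5,0,0,0],[-5,0,0,0],[-4,0,0,0],[-3,0,0,0],[-2,0,0,0]]

```text
time_s: 24.55
ee_pos: [0.5389, -0.1956, 0.0581]
ee_rot: [0.005, -3.141, -0.0]
force: [-0.6, 0.5, -0.1]
gripper_width: 0.0093
gripper_force: 0.4
```

Call:
step_arm:
  moves:
    - [[-1.5,0,0,0],[-1.5,0,0,0],[-1,0,0,0],[-1,0,0,0],[0,0,0,0]]

```text
time_s: 25.18
ee_pos: [0.5426, -0.1957, 0.0581]
ee_rot: [0.006, -3.139, -0.001]
force: [-7.1, -0.1, 5.2]
gripper_width: 0.0095
gripper_force: 3.8
```

Call:
step_arm:
  moves:
    - [[-1,0,0,0],[0,0,0,0],[10,0,0,0],[11,0,0,0],[0,0,-40,0]]

```text
time_s: 25.8
ee_pos: [0.5214, -0.195, 0.0964]
ee_rot: [0.005, -3.137, -0.004]
force: [1.2, -0.5, 0.7]
gripper_width: 0.0094
gripper_force: 0.0
```

Call:
step_arm:
  moves:
    - [[0,0,-50,0],[-6.6,52,0,0],[-6.6,52,0,0],[-6.6,52,0,0],[-6.6,52,0,0]]
  claw: 1

```text
time_s: 26.42
ee_pos: [0.5492, 0.0139, 0.1482]
ee_rot: [-0.005, 3.141, 0.0]
force: [0.3, 0.9, 0.3]
gripper_width: 0.0548
gripper_force: 0.0
```

Call:
step_arm:
  moves:
    - [[-6.6,52,0,0],[-6.6,52,0,0],[-6.6,52,0,-7.5],[0,0,0,-7.5],[0,0,0,0]]

```text
time_s: 27.05
ee_pos: [0.5684, 0.1686, 0.148]
ee_rot: [0.415, -3.114, -0.0]
force: [-0.4, 0.4, 0.8]
gripper_width: 0.0927
gripper_force: 0.0
```

Run:
```python
from h import *
cam('top','top3'); cam('scene','scene3');cam('wrist','wrist3'); s=get_state();print(s['ee_pos'],s['ee_rot'],s['force'])
a=cv2.resize(cv2.imread('pics/top3.png')[110:220,360:480],None,fx=4,fy=4,interpolation=cv2.INTER_CUBIC)
b=cv2.resize(cv2.imread('pics/wrist3.png'),(320,200))
a2=cv2.resize(cv2.imread('pics/scene3.png')[195:305,340:495],None,fx=2,fy=2)
out=np.zeros((440,800,3),np.uint8); out[:440,:480]=a; out[:200,480:800]=b; out[210:430,480:790]=a2
cv2.imwrite('pics/c4.png',out)
```

```text
[0.56868911 0.16778111 0.14817736] [-4.09796905e-01  3.11468077e+00  5.90357419e-05] [-0.26987952  0.13059216 -0.26386675]
```

View pics/c4.png

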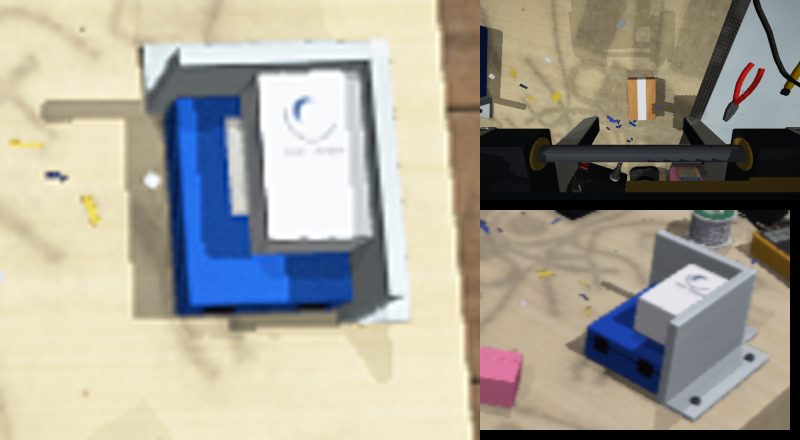

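The white carton sits flush in the corner (top face at crop (258-370, 70-242)), the case has not moved, and the wrist inset shows the taped brown carton centred at inset (163,100) between the fingers. Now I grasp it.

Call:
step_arm:
  moves:
    - [[0,1,50,0],[0,0,50,0],[0,0,30,0],[0,0,8,0],[0,0,0,0]]

```text
time_s: 27.82
ee_pos: [0.5689, 0.1691, 0.0107]
ee_rot: [-0.413, 3.114, 0.0]
force: [0.8, -0.2, 0.2]
gripper_width: 0.0932
gripper_force: 0.0
```

Call:
step_arm:
  moves:
    - [[0,0,0,0],[0,0,0,0],[0,0,0,0],[0,0,0,0],[0,0,0,0]]
  claw: -0.5
  squeeze: 15

```text
time_s: 28.45
ee_pos: [0.5685, 0.1694, 0.0102]
ee_rot: [-0.415, 3.114, 0.0]
force: [-0.6, 0.0, 1.0]
gripper_width: 0.05
gripper_force: 15.0
```

Call:
step_arm:
  moves:
    - [[0,0,-30,0],[0,0,-60,0],[0,0,-60,0],[0,0,-10,7.5],[0,0,0,7.5]]

```text
time_s: 29.08
ee_pos: [0.5688, 0.1695, 0.1715]
ee_rot: [0.001, 3.14, 0.001]
force: [0.9, 0.1, -1.7]
gripper_width: 0.05
gripper_force: 15.0
```

Call:
step_arm:
  moves:
    - [[-5,-49,0,0],[-5,-49,0,0],[-5,-49,0,0],[-5,-49,0,0],[-5,-49,0,0]]

```text
time_s: 29.7
ee_pos: [0.5941, -0.0771, 0.17]
ee_rot: [0.005, -3.141, -0.0]
force: [0.1, -0.4, -1.7]
gripper_width: 0.0499
gripper_force: 15.0
```

Call:
step_arm:
  moves:
    - [[-5,-49,0,0],[-5,-49,0,0],[0,0,0,0],[0,0,0,0]]

```text
time_s: 30.2
ee_pos: [0.6043, -0.1731, 0.1698]
ee_rot: [0.005, -3.141, -0.001]
force: [0.3, 0.0, -1.0]
gripper_width: 0.0498
gripper_force: 15.0
```

Call:
step_arm:
  moves:
    - [[0,-3,35,0],[0,0,25,0],[0,0,11,0],[0,0,4,0],[0,0,1,0]]

```text
time_s: 30.82
ee_pos: [0.6051, -0.1763, 0.0948]
ee_rot: [-0.006, 3.141, -0.0]
force: [0.4, -0.2, -1.5]
gripper_width: 0.05
gripper_force: 15.0
```

Call:
step_arm:
  moves:
    - [[0,0,1,0],[0,0,0.5,0],[0,0,0,0]]

```text
time_s: 31.2
ee_pos: [0.6047, -0.1766, 0.0929]
ee_rot: [-0.005, 3.141, -0.0]
force: [-0.5, -0.5, -1.4]
gripper_width: 0.0495
gripper_force: 15.0
```

Call:
step_arm:
  moves:
    - [[0,0,1,0],[0,0,0.5,0],[0,0,0,0]]

```text
time_s: 31.58
ee_pos: [0.6048, -0.1766, 0.0922]
ee_rot: [-0.005, 3.141, -0.0]
force: [-3.0, 1.3, 9.2]
gripper_width: 0.0499
gripper_force: 15.0
```

Call:
step_arm:
  moves:
    - [[0,0,0,0],[0,0,0,0],[0,0,0,0]]
  claw: 0.2

```text
time_s: 31.95
ee_pos: [0.6046, -0.1765, 0.091]
ee_rot: [0.005, -3.142, -0.0]
force: [-0.6, 0.2, -0.1]
gripper_width: 0.0557
gripper_force: 0.0
```

Call:
step_arm:
  moves:
    - [[0,0,-15,0],[0,0,-45,0],[0,27,0,0],[0,26,0,10],[0,0,0,10]]

```text
time_s: 32.58
ee_pos: [0.6047, -0.122, 0.1524]
ee_rot: [0.546, 3.093, 0.0]
force: [-0.5, -0.9, 0.6]
gripper_width: 0.0558
gripper_force: 0.0
```

Call:
step_arm:
  moves:
    - [[0,0,0,10],[0,0,0,10],[0,0,0,10],[0,0,0,10],[0,0,0,10]]
  claw: -0.35

```text
time_s: 33.2
ee_pos: [0.6047, -0.1236, 0.1523]
ee_rot: [1.805, 2.57, 0.001]
force: [-0.7, -0.9, -0.2]
gripper_width: 0.0303
gripper_force: 0.0
```

Call:
step_arm:
  moves:
    - [[0,0,0,10],[0,0,0,10],[0,0,40,0],[0,0,16,0],[0,0,0,0]]

```text
time_s: 33.83
ee_pos: [0.6042, -0.1234, 0.0949]
ee_rot: [-2.217, -2.224, 0.001]
force: [0.5, -0.8, 0.6]
gripper_width: 0.0302
gripper_force: 0.0
```

Call:
step_arm:
  moves:
    - [[-7,0,0,0],[-6,0,0,0],[-5,0,0,0],[-5,0,0,0],[-5,0,0,0]]

```text
time_s: 34.45
ee_pos: [0.6046, -0.1518, 0.0952]
ee_rot: [-2.218, -2.225, -0.0]
force: [-0.3, 0.2, 0.9]
gripper_width: 0.0305
gripper_force: 0.5
```

Call:
step_arm:
  moves:
    - [[-5,0,0,0],[-4,0,0,0],[-4,0,0,0],[-2,0,0,0],[-1,0,0,0]]

```text
time_s: 35.08
ee_pos: [0.6046, -0.1676, 0.0951]
ee_rot: [-2.218, -2.225, -0.0]
force: [0.2, 0.8, 0.1]
gripper_width: 0.0303
gripper_force: 0.5
```

Call:
step_arm:
  moves:
    - [[-1,0,0,0],[-1,0,0,0],[-1,0,0,0],[0,0,0,0]]

```text
time_s: 35.58
ee_pos: [0.6044, -0.1691, 0.0952]
ee_rot: [-2.216, -2.224, -0.001]
force: [-1.0, 10.8, 3.8]
gripper_width: 0.0303
gripper_force: 4.5
```

Call:
step_arm:
  moves:
    - [[8,0,0,0],[12,0,0,0],[0,0,-55,0],[-26,-32,0,0],[-26,-32,0,0]]
  claw: -0.95

```text
time_s: 36.2
ee_pos: [0.5402, -0.2027, 0.1506]
ee_rot: [2.216, 2.226, 0.0]
force: [0.4, -1.3, -0.2]
gripper_width: 0.0023
gripper_force: 0.0
```

Call:
step_arm:
  moves:
    - [[0,0,0,-10],[0,0,0,-10],[0,0,0,-10],[0,0,0,-10],[0,0,0,-10]]

```text
time_s: 36.83
ee_pos: [0.5408, -0.2023, 0.1501]
ee_rot: [1.061, 2.957, -0.0]
force: [0.0, -0.6, -1.2]
gripper_width: 0.0021
gripper_force: 0.0
```

Call:
step_arm:
  moves:
    - [[0,0,0,-10],[0,0,0,-10],[0,0,0,-10],[0,0,0,-10],[0,0,0,0]]

```text
time_s: 37.45
ee_pos: [0.5408, -0.2024, 0.1501]
ee_rot: [-0.004, 3.142, -0.0]
force: [-0.0, 0.1, 0.0]
gripper_width: 0.0025
gripper_force: 0.0
```

Call:
step_arm:
  moves:
    - [[0,1,40,0],[0,0,15,0],[0,0,0,0],[-5,0,0,0],[-5,0,0,0]]

```text
time_s: 38.08
ee_pos: [0.5517, -0.202, 0.0962]
ee_rot: [-0.004, 3.14, -0.001]
force: [0.8, 0.6, 0.6]
gripper_width: 0.0023
gripper_force: 0.0
```

Call:
step_arm:
  moves:
    - [[-4,0,0,0],[-4,0,0,0],[-3,0,0,0],[-2,0,0,0],[-1,0,0,0]]

```text
time_s: 38.7
ee_pos: [0.5647, -0.2016, 0.0951]
ee_rot: [0.005, -3.141, -0.0]
force: [-0.6, 0.4, 0.0]
gripper_width: 0.0024
gripper_force: 0.5
```

Call:
step_arm:
  moves:
    - [[-1,0,0,0],[-1,0,0,0],[-1,0,0,0],[0,0,0,0]]

```text
time_s: 39.2
ee_pos: [0.5667, -0.2016, 0.0951]
ee_rot: [0.005, -3.139, -0.001]
force: [-7.5, -2.1, 5.2]
gripper_width: 0.0026
gripper_force: 3.7
```

Brown is home at the far wall too. I'll retreat clear and verify.

Call:
step_arm:
  moves:
    - [[8,0,0,0],[12,0,0,0],[0,0,-50,0],[0,0,-50,0],[0,60,0,0]]

```text
time_s: 39.83
ee_pos: [0.5489, -0.144, 0.1989]
ee_rot: [0.001, 3.134, -0.004]
force: [1.5, 0.7, -1.1]
gripper_width: 0.002
gripper_force: 0.0
```

Call:
step_arm:
  moves:
    - [[0,60,0,0],[0,60,0,0],[0,60,0,0],[0,60,0,0],[0,0,0,0]]

```text
time_s: 40.45
ee_pos: [0.5459, 0.1014, 0.1951]
ee_rot: [-0.012, 3.141, 0.001]
force: [-0.8, -0.5, 0.4]
gripper_width: 0.0026
gripper_force: 0.0
```

Run:
```python
from h import *
cam('top','top4'); cam('scene','scene4'); s=get_state();print(s['ee_pos'],s['force'])
a=cv2.resize(cv2.imread('pics/top4.png')[110:220,360:480],None,fx=4,fy=4,interpolation=cv2.INTER_CUBIC)
b=cv2.resize(cv2.imread('pics/top4.png'),(320,200))
a2=cv2.resize(cv2.imread('pics/scene4.png')[195:305,340:495],None,fx=2,fy=2)
out=np.zeros((440,800,3),np.uint8); out[:440,:480]=a; out[:200,480:800]=b; out[210:430,480:790]=a2
cv2.imwrite('pics/c5.png',out)
```

```text
[0.54635392 0.09824482 0.1950855 ] [-0.17207955  0.49248776 -0.35039652]
```

View pics/c5.png

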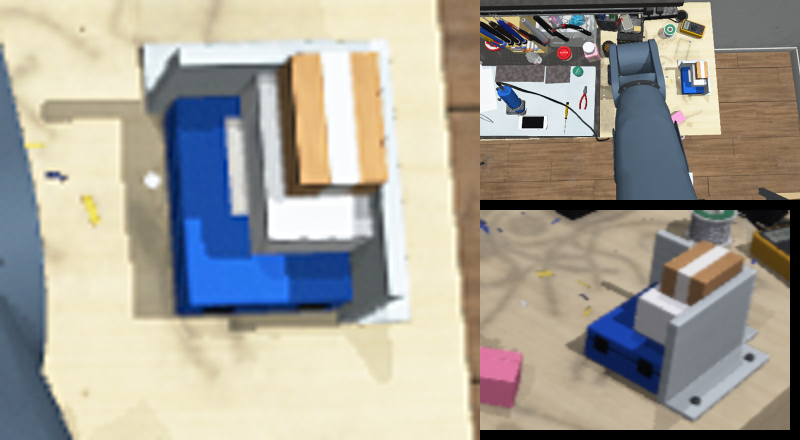

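The picture shows the full stack squared into the corner: brown top at crop (290-385, 52-185) flush against both walls, white and blue unmoved. Handing in.

```bash
python3 -c "
from bench import finish_job
print(finish_job())"
```

```text
the job is handed in; nothing more can be done
None
```

I stacked the blue case, white carton and brown carton in the packing corner in that order, each pushed flush to both walls, and handed the job in at about 40 s; the hand-in returned no verdict.

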